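Slide the sample carrier in under the drag spring

TASK

Load the white sample carrier into the reader dock: with the fingertips press down hard on its grooved tread, so that it sinks onto the ledges, and push it along the channel under the crossbar and the steel drag spring until its nose is fully home against the end stop. Then let go and move clear. Never lift or tip the carrier out of its channel, and leave the things around the dock where they are.

Things in the scene. Friction and masses are not known exactly. Their poses are not given: they have to be found in the camera images.
- dock: grey reader dock fixed to the bench, 240 x 100 mm; origin under the centre of its base. Its x axis is the sliding direction, from the open end (x = -120 mm) to the end stop (face x = 107 mm, top z = 36 mm). Side walls (inner faces y = +-36.5 mm, top z = 28 mm) guide the carrier; along their feet run two fixed ledges, top z = 14 mm.
- bar (a point): middle of the underside of the dark steel crossbar that spans the channel: dock x = 43 mm, z = 29.5 mm. The bar is 14 mm long in x (dock x = 36 to 50 mm); its top is at z = 39.5 mm, its end posts and screws reach z = 44 mm.
- carrier: white loose flat carrier, 140 (x) x 69 (y) x 12 mm, 0.1 to 0.21 kg, two glass slides on its front half; origin at the centre of its underside, x toward its nose and along dock x. It starts on the raised spring bed, underside at dock z = 22 mm, 75 to 83 mm short of home. Home: origin at dock x = 37 mm. Let go under the bar it rises up to 3.5 mm, stays level and stays there.
- nose (a point): top of the carrier's nose (carrier x = 70 mm, z = 12 mm). At the start 4 to 12 mm short of the crossbar at dock z = 34 mm, 4.5 mm too high to pass; pressed onto the ledges it is at dock z = 26 mm and passes 3.5 mm below the bar. At home it touches the end stop.
- tread (a point): centre of the grooved tread on the carrier's tail, on its top face (carrier x = -44 mm, z = 12 mm): the place to press. The tread is 41 mm long in x, 69 mm wide, between a push ridge ahead (carrier x = -24 to -18 mm, 60 mm wide, 7.5 mm above the tread) and a ridge behind (x = -69 to -65 mm, 3.5 mm high). At home the push ridge is still 17 mm short of the crossbar.
- home (a point): point of the dock where the carrier's origin lies (in x and y) when home: dock x = 37 mm, at ledge height z = 14 mm
- lift_bed (a joint): spring bed of the dock, a level plate 46 mm wide between the ledges along the whole channel: 0 raised, 0.008 m when the carrier lies on the ledges. It pushes up with 6 N raised, 12 N pressed down, so about 10 to 12 N on the tread are needed; 15 to 20 N is a good press. Friction then resists with some 5 to 20 N; 25 N means the stop.
- drag_leaf (a joint): steel leaf of the drag spring, 46 x 40 mm, hung from the far side of the crossbar and sloping down away from it: 0 rad free, its tip at about dock z = 23 mm; about 0.08 over the pressed-down carrier, 0.17 when level. It presses on the carrier's top with about 2 to 5 N.
- beaker_50: small glass beaker, 46 mm wide, 59 mm high, beside the dock; origin under its centre. Bystander.
- septa_tin: round tin, 64 mm wide, 28 mm high, beside the dock; origin under its centre. Bystander.
- marker_black: marker pen, 128 mm long, 16 mm thick, lying beside the dock; origin under its middle. Bystander.
- tweezers: steel tweezers, 118 mm long, 10 mm high, lying beside the dock; origin under their middle. Bystander.
Mind the look-alikes: they are no part of the job. Of the things shaped like the carrier, the white one is meant.

How it is judged:
On the way, in this order (a step that is already met when the one before it is completed fails the run):
1. the fingers press the carrier down onto the ledges, short of the crossbar (value of joint lift_bed above 0.0062 m and contact force between the fingers and carrier above 5 N and x of carrier in the frame of dock below -0.025 m), for 0.1 s.
2. pushed by the fingers, the carrier's nose passes under the crossbar and lifts the drag spring (x of carrier in the frame of dock above -0.005 m and z of carrier in the frame of dock below 0.0195 m and value of joint drag_leaf above 0.02 rad and contact force between the fingers and carrier above 2 N), for 0.1 s.
At the end, for the whole second after the job is handed in: The carrier lies level under the crossbar and the drag spring, within 4 mm of the end stop (origin within 5 mm of home), at rest and released (x of carrier in the frame of dock above 0.033 m and z of carrier in the frame of dock below 0.0195 m and horizontal distance between carrier and home below 0.005 m and angle between carrier's own z axis and vertical below 0.06 rad and value of joint drag_leaf above 0.02 rad and linear speed of carrier below 0.01 m/s); the robot touches nothing.
It fails at once if the carrier is lifted more than 6 mm above its raised place in the channel (z of carrier in the frame of dock above 0.028 m).
It fails at once if the carrier is tipped by more than 0.2 rad (angle between carrier's own z axis and vertical above 0.2 rad).
It fails at once if a bystander is displaced by more than 20 mm (distance of any of beaker_50, septa_tin, marker_black, tweezers from where it was at the start of the episode above 0.02 m).
It also fails if it takes over 51 s, if anything falls off the work surface, if the arm or the gripper's body presses on something with over 40 N, if the wrist force passes 120 N, or if a joint passes its speed limit or range.

ROBOT

A 7-joint arm with a two-finger parallel gripper is mounted at the origin on a cart in front of the work surface, level with it; the furniture and walls round the work are solid. World frame = base frame: x ahead of the robot, y to its left, z up, the work surface at z = 0. Lengths are in m, angles in rad, forces in N, time in s.
With the tool pointing down it reaches from about 0.425 to 0.925 m from the base axis. Payload 6.8 kg.
Tool frame: the origin (TCP) lies on the mounting face of the last link; the fingertips stand 173 mm ahead of it and the grasp point (between the pads) lies 155 mm ahead of it; z points along the fingers, y is the line along which they close (so a half turn about z gives the same grasp; the last joint's range is limited). The gripper opens to 85 mm and grips with 20 to 120 N. Pads are 22 mm wide; open, the fingers measure 114 mm over their backs; the gripper's body (76 mm by 85 mm) begins 54 mm behind the grasp point. The pads swing forward as they close: fully open they stand 13 mm farther back than shut.
Start: joints at [-1.288, 0.477, 0.022, 1.555, -0.011, 1.109, -0.083], TCP at [0.257, 0.624, 0.405] pointing down, gripper open.
Joint ranges: [-2.96, 2.96], [-0.34, 2.1], [-1.41, 1.46], [0.24, 2.44], [-1.37, 4.51], [0.17, 1.92], [-2.96, 2.96]. Speed limits (rad/s): [2.39, 2.39, 3.14, 3.14, 3.14, 3.14, 3.14].

INTERFACE

Orientations are given as a rotation vector (axis times angle).
In Python, from bench import r gives the robot as it stands.
- The arm moves only by the tool carry_out, never from a script. Its argument "moves" is a list of rows, each a list of 5 numbers: the shift along the tool's x, y, z in m, then the turn about the tool's z in rad, then the finger opening in m, from 0 to 0.0854. In form: [[dx, dy, dz, roll, claw], ...]. A call has exactly 8 rows; each row is the pose to reach, as a shift and turn from the pose commanded when the call began, along the tool's axes at that moment; what a row does not reach only later rows make up. A row lasts 1/10 s, in which the tool goes at most 50 mm and 8.59 degrees, less where a joint would pass 70% of its speed; a pose out of reach is approached as far as the arm can. A call with a gripper value outside its range is refused whole. The fingers move at their own pace and stop on an object; "force" is the grip in N (left out, the last holds). Time passes only in rows, so rows that repeat a pose let the fingers close, or fill a call up. It gives the time, the measured TCP pose, the force, the opening and the grip force at its end, in the units of the state.
- r.get_obs(): the state, without advancing time (a new reading comes with each control period).
- r.grab_frame(name): name is "scene" or "top"; returns the picture (400x640x3 uint8, red, green, blue); there is no depth.
- r.calibration(name): a dict with "fx", "fy", "cx", "cy" (pixels), "rvec" (rotation vector, rad) and "tvec" (3), from world to camera coordinates, as OpenCV has them. Camera axes: x right, y down, z forward; pixel columns grow to the right and rows downward; lengths in m; the calibration is good to about 2 mm. A picture is of the moment at which its call begins. calibration takes no time and is no camera call.
- r.hand_in(): hands the job in; it is judged then, once.
The state is a dict: "clock": time; "joints": joint angles; "qvel": joint speeds; "tau": joint torques, N m; "tcp_pos": TCP position; "orientation": TCP orientation; "contact_force": force on the tool from outside, world axes, zero at the start; "moment": the same for the moment, N m; "grip_width": finger opening in m; "gripper_force": force on a finger pad.
Only numpy, scipy, OpenCV 4.12 (cv2) and the standard library are available. Lean on these libraries where they do the work, as an engineer would, in place of code of your own. Each camera call takes 0.05 s, during which the arm holds its last target. There are 200 camera calls.

## Working session

There is one attempt and no reset: what is moved stays moved. The work goes in short steps, Python scripts to look and compute and a tool call to move; the robot and the scene stay as the last step left them, time stands still between calls to the robot, and variables do not carry over. Pictures are saved under pics/ and viewed, at most 10 in all, crops included, and the job is handed in when it is done.

Besides the shell and the picture viewer there is one more tool, called after "Call:" in YAML: its name, and indented under it one key for each argument. carry_out: Moves the arm, as the interface text tells. Its arguments: {"type":"object","properties":{"moves":{"type":"array","items":{"type":"array","items":{"type":"number"}}},"force":{"type":"number"}},"required":["moves"]}

```bash
mkdir -p pics; python3 - <<'E'
from bench import r
import cv2
for n in("scene","top"):
    im=r.grab_frame(n); cv2.imwrite(f"pics/{n}0.png",im[:,:,::-1]); print(n,r.calibration(n))
print(r.get_obs())
E
```

```text
scene {'fx': 404.7330450182495, 'fy': 404.7330450182495, 'cx': 323.9928767193534, 'cy': 191.15111446902904, 'rvec': array([ 1.85103556, -0.89857409,  0.6073465 ]), 'tvec': array([-0.32924309,  0.21219757,  0.47497048])}
top {'fx': 437.42697067447864, 'fy': 437.42697067447864, 'cx': 318.5427480056662, 'cy': 194.31910039461403, 'rvec': array([ 2.12735183, -2.09567143,  0.22507452]), 'tvec': array([0.01388681, 0.53388978, 0.8742077 ])}
{'clock': 0.1, 'joints': array([-1.28811903,  0.47772013,  0.022353  ,  1.55632095, -0.01151031,
        1.10931386, -0.0831089 ]), 'qvel': array([ 0.00063596, -0.00171152,  0.00020989, -0.00215898,  0.00247857,
        0.00057996, -0.00021478]), 'tau': array([ 4.86031466e-03, -5.97761965e+01,  1.61400698e+00, -2.81952685e+01,
        1.28569620e-02,  5.04866344e-03,  2.34519369e-06]), 'tcp_pos': array([0.25701495, 0.62389425, 0.40383447]), 'orientation': array([-6.09897013e-01, -3.08161298e+00,  2.54641902e-03]), 'contact_force': array([-0.07995084, -0.47041694,  0.2903109 ]), 'moment': array([-0.0265272 , -0.00196362, -0.01376203]), 'gripper_force': 0.0, 'grip_width': 0.08496045052400009}
```

View pics/top0.png

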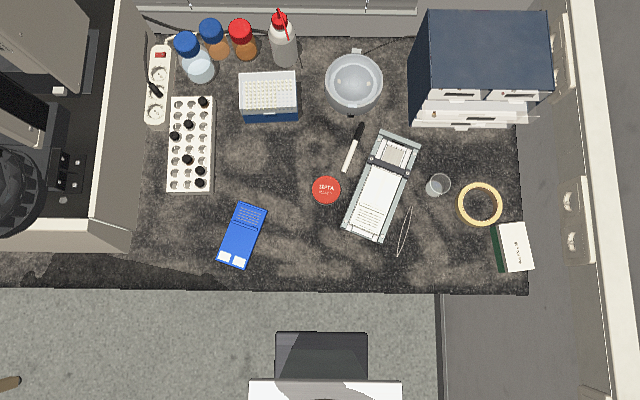

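View pics/scene0.png

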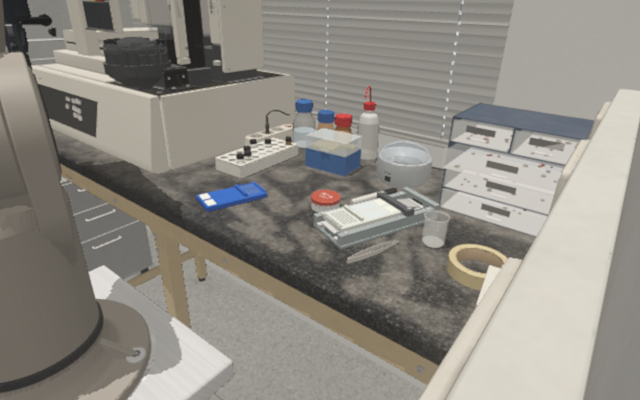

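The top view shows the dock from its open end at about (363,237) to the stop at about (398,135). The tin is at (326,190), the pen at (352,147), the beaker at (437,184) and the tweezers at (403,230). The blue carrier at (241,236) is the look-alike. I'll zoom in on the dock.

```bash
python3 - <<'E'
import cv2
im=cv2.imread("pics/top0.png")[120:250,330:460]
cv2.imwrite("pics/topc.png",cv2.resize(im,None,fx=4.6,fy=4.6,interpolation=cv2.INTER_CUBIC))
im=cv2.imread("pics/scene0.png")[175:260,300:460]
cv2.imwrite("pics/scenec.png",cv2.resize(im,None,fx=5,fy=5,interpolation=cv2.INTER_CUBIC))
E
```

```text
(no output)
```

View pics/topc.png

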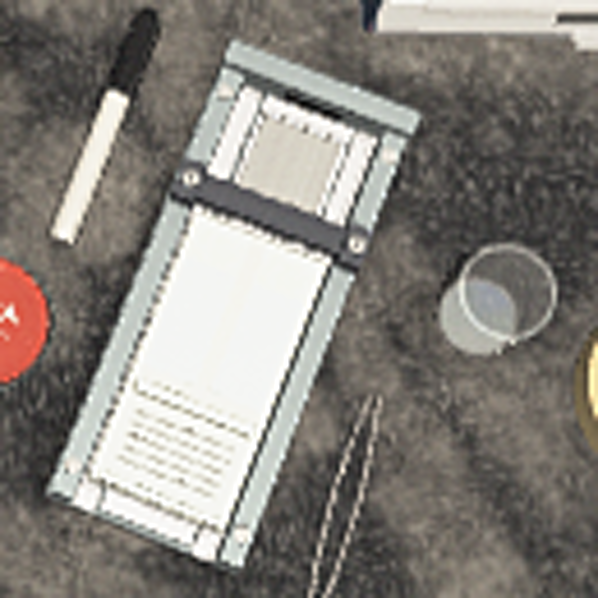

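View pics/scenec.png

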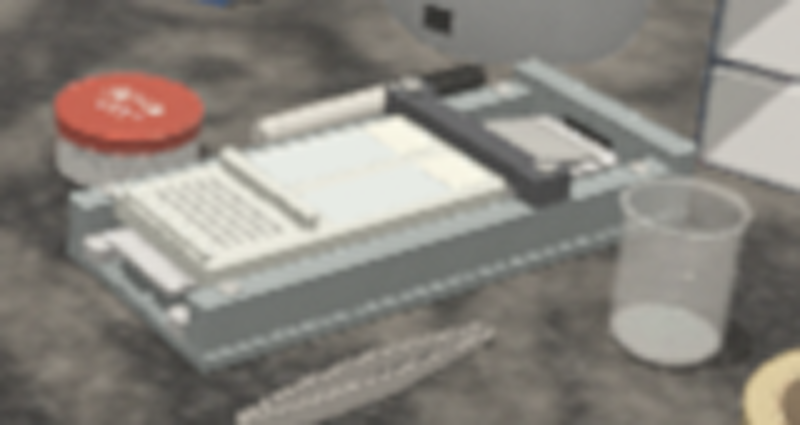

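The crops show these corners (top-crop pixels):
- **Stop:** far corners (232,40) and (420,112).
- **Walls at the open end:** corners (48,492) and (243,567).
- **Push ridge:** (133,385) to (250,435).
- **Crossbar:** screws at (192,178) and (357,244).

I'll cast rays onto the known heights.

```bash
cat >h.py <<'E'
import numpy as np,cv2
from bench import r
def ray(n,px,z):
    c=r.calibration(n);R=cv2.Rodrigues(c["rvec"])[0];o=-R.T@c["tvec"]
    d=R.T@np.array([(px[0]-c["cx"])/c["fx"],(px[1]-c["cy"])/c["fy"],1]);return (o+d*(z-o[2])/d[2])
def top(u,v,z): return ray("top",(330+(u+.5)/4.6-.5,120+(v+.5)/4.6-.5),z)
def sc(u,v,z): return ray("scene",(300+(u+.5)/5-.5,175+(v+.5)/5-.5),z)
E
python3 - <<'E'
from h import *
np.set_printoptions(precision=4,suppress=True)
L=[(120,50,.036,232,40),(120,-50,.036,420,112),(-120,50,.028,48,492),(-120,-50,.028,243,567)]
P=np.array([top(u,v,z)[:2] for _,_,z,u,v in L]);Q=np.array([l[:2] for l in L])/1000
print(P,[np.linalg.norm(P[a]-P[b]) for a,b in((0,1),(2,3),(0,2),(1,3))])
qc=Q-Q.mean(0);pc=P-P.mean(0)
th=np.arctan2((qc[:,0]*pc[:,1]-qc[:,1]*pc[:,0]).sum(),(qc*pc).sum());R=np.array([[np.cos(th),-np.sin(th)],[np.sin(th),np.cos(th)]])
o=P.mean(0)-R@Q.mean(0);print("dock",o,th,"res",P-(Q@R.T+o))
D=lambda p:(p[:2]-o)@R*1000
for nm,u,v,z in[("screwL",192,178,.044),("screwR",357,244,.044),("ridgeL",133,385,.0415),("ridgeR",250,435,.0415),("tailL",92,480,.034),("tailR",222,530,.034)]:print(nm,D(top(u,v,z)))
for nm,u,v,z in[("nearL",70,195,.028),("nearR",190,300,.028),("stopR",695,150,.036),("stopL",528,60,.036),("ridgeR",312,222,.0415),("ridgeL",226,150,.0415),("tailR",205,270,.034)]:print("sc",nm,D(sc(u,v,z)))
print("tread start guess",o+R@[-.083,0])
from scipy.spatial.transform import Rotation as S
print(S.from_rotvec(r.get_obs()["orientation"]).as_matrix())
E
```

```text
[[ 0.6918 -0.1142]
 [ 0.6564 -0.2048]
 [ 0.4692 -0.0256]
 [ 0.4354 -0.1166]] [np.float64(0.09737546297558097), np.float64(0.09711298541594891), np.float64(0.2396117815516559), np.float64(0.23796225865547174)]
dock [ 0.5632 -0.1153] -0.3769828578052726 res [[-0.0013 -0.0012]
 [ 0.      0.0011]
 [-0.0008 -0.001 ]
 [ 0.0022  0.001 ]]
screwL [43.5157 41.3783]
screwR [ 43.0525 -42.5901]
ridgeL [-60.4163  30.7532]
ridgeR [-61.6605 -28.2419]
tailL [-108.2206   31.8889]
tailR [-106.9066  -32.5857]
sc nearL [-117.4494   46.4422]
sc nearR [-119.315   -42.8689]
sc stopR [117.8778 -53.6092]
sc stopL [117.7297  47.3477]
sc ridgeR [-62.074  -36.3749]
sc ridgeL [-57.2074  28.0152]
sc tailR [-108.8576  -36.2012]
tread start guess [ 0.486  -0.0848]
[[-0.9246  0.3809 -0.0005]
 [ 0.3809  0.9246 -0.0016]
 [-0.0001 -0.0016 -1.    ]]
```

The dock is at (0.563, -0.115) with yaw -0.377, and its sizes, the screws at x = 43 mm and both views agree. The carrier's origin is at about dock x = -40 mm, so the tread is at about -84 mm. Tool x already points along dock -x. I'll close the fingers and bring the arm over.

Call:
carry_out:
  moves:
    - [-0.022, -0.035, 0, 0, 0]
    - [-0.043, -0.07, 0, 0, 0]
    - [-0.065, -0.106, 0, 0, 0]
    - [-0.086, -0.141, 0, 0, 0]
    - [-0.108, -0.176, 0, 0, 0]
    - [-0.147, -0.21, 0, 0, 0]
    - [-0.187, -0.245, 0, 0, 0]
    - [-0.226, -0.279, 0, 0, 0]

```text
clock: 0.9
tcp_pos: [0.3571, 0.284, 0.4046]
orientation: [-0.609, -3.082, -0.0]
contact_force: [1.2, 0.8, 0.2]
grip_width: 0.0001
gripper_force: 0.0
```

Call:
carry_out:
  moves:
    - [-0.032, -0.036, 0, 0, 0]
    - [-0.064, -0.072, 0, 0, 0]
    - [-0.096, -0.108, 0, 0, 0]
    - [-0.128, -0.145, 0, 0, 0]
    - [-0.159, -0.181, 0, 0, 0]
    - [-0.191, -0.217, 0, 0, 0]
    - [-0.223, -0.253, 0, -0.007, 0]
    - [-0.254, -0.289, 0, -0.014, 0]

```text
clock: 1.7
tcp_pos: [0.4817, -0.0799, 0.4047]
orientation: [0.587, 3.086, 0.0]
contact_force: [0.3, 0.6, 0.6]
grip_width: -0.0
gripper_force: 0.0
```

Call:
carry_out:
  moves:
    - [0, 0, 0.02, 0, 0]
    - [0, 0, 0.05, 0, 0]
    - [0, 0, 0.08, 0, 0]
    - [0, 0, 0.11, 0, 0]
    - [0, 0, 0.13, 0, 0]
    - [0, 0, 0.14, 0, 0]
    - [0, 0, 0.14, 0, 0]
    - [0, 0, 0.14, 0, 0]

```text
clock: 2.5
tcp_pos: [0.4819, -0.0781, 0.2653]
orientation: [0.588, 3.085, 0.0]
contact_force: [0.1, 0.7, -0.2]
grip_width: -0.0
gripper_force: 0.0
```

```bash
python3 - <<'E'
from h import *
for n in("scene","top"):
    im=r.grab_frame(n)[:,:,::-1]; cv2.imwrite(f"pics/{n}1.png",im)
a=cv2.resize(cv2.imread("pics/top1.png")[100:260,320:480],(400,400),interpolation=2)
b=cv2.resize(cv2.imread("pics/scene1.png")[110:270,280:440],(400,400),interpolation=2)
cv2.imwrite("pics/c1.png",np.hstack([a,b]))
o=r.get_obs();print(o["tcp_pos"],o["orientation"],o["contact_force"])
th=-.377;R=np.array([[np.cos(th),-np.sin(th)],[np.sin(th),np.cos(th)]]);print((o["tcp_pos"][:2]-[.5632,-.1153])@R)
E
```

```text
[ 0.48211555 -0.07803995  0.26574331] [5.88148059e-01 3.08406091e+00 9.20478054e-04] [-0.41051043  0.67060739 -0.15020558]
[-0.08910679  0.00479355]
```

View pics/c1.png

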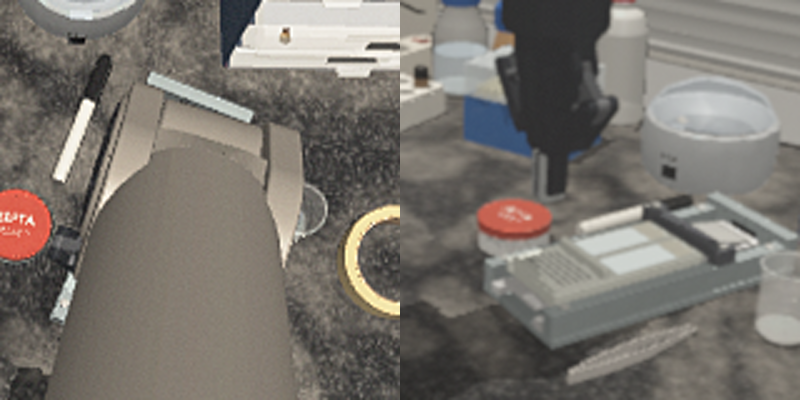

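The fingertips are high over the tread (right view, about (550,195)) and 5 mm off in x and y. I'll correct that and go down to just above the tread.

Call:
carry_out:
  moves:
    - [-0.005, -0.005, 0.01, 0, 0]
    - [-0.005, -0.005, 0.02, 0, 0]
    - [-0.005, -0.005, 0.03, 0, 0]
    - [-0.005, -0.005, 0.04, 0, 0]
    - [-0.005, -0.005, 0.048, 0, 0]
    - [-0.005, -0.005, 0.052, 0, 0]
    - [-0.005, -0.005, 0.052, 0, 0]
    - [-0.005, -0.005, 0.052, 0, 0]

```text
clock: 3.4
tcp_pos: [0.4845, -0.0845, 0.2127]
orientation: [0.588, 3.086, 0.0]
contact_force: [-0.6, 0.0, -0.3]
grip_width: -0.0004
gripper_force: 0.0
```

```bash
cat >>h.py <<'E'
def st():
    o=r.get_obs();th=-.377;R=np.array([[np.cos(th),-np.sin(th)],[np.sin(th),np.cos(th)]])
    print("dock tip mm",(o["tcp_pos"][:2]-[.5632,-.1153])@R*1000,(o["tcp_pos"][2]-.173)*1000,"F dock",o["contact_force"][:2]@R,o["contact_force"][2],o["clock"])
E
python3 -c "from h import *;st()"
```

```text
dock tip mm [-84.51490106  -0.32884109] 39.7341130458462 F dock [-0.52732307 -0.17222735] -0.2681036716003709 3.4
```

Call:
carry_out:
  moves:
    - [0, 0, 0.003, 0, 0]
    - [0, 0, 0.005, 0, 0]
    - [0, 0, 0.007, 0, 0]
    - [0, 0, 0.009, 0, 0]
    - [0, 0, 0.01, 0, 0]
    - [0, 0, 0.011, 0, 0]
    - [0, 0, 0.012, 0, 0]
    - [0, 0, 0.012, 0, 0]

```text
clock: 4.2
tcp_pos: [0.4846, -0.0845, 0.2011]
orientation: [0.588, 3.086, 0.001]
contact_force: [-1.4, 1.0, 7.8]
grip_width: 0.0002
gripper_force: 4.2
```

```bash
python3 -c "from h import *;st()"
```

```text
dock tip mm [-84.46588171  -0.26613031] 28.060843811809345 F dock [-1.65267926  0.44936425] 7.823146564362792 4.2
```

Call:
carry_out:
  moves:
    - [0, 0, 0.001, 0, 0]
    - [0, 0, 0.0015, 0, 0]
    - [0, 0, 0.002, 0, 0]
    - [0, 0, 0.0023, 0, 0]
    - [0, 0, 0.0026, 0, 0]
    - [0, 0, 0.0028, 0, 0]
    - [0, 0, 0.003, 0, 0]
    - [0, 0, 0.003, 0, 0]

```text
clock: 5.0
tcp_pos: [0.4845, -0.0846, 0.1994]
orientation: [0.589, 3.085, 0.003]
contact_force: [-7.9, 2.1, 26.7]
grip_width: 0.0
gripper_force: 13.5
```

```bash
python3 -c "from h import *;st()"
```

```text
dock tip mm [-84.42354694  -0.44708335] 26.362613182263463 F dock [-8.07921911 -0.98720406] 26.6751633537835 5.0
```

Call:
carry_out:
  moves:
    - [0, 0, -0.0005, 0, 0]
    - [-0.002, 0, -0.0006, 0, 0]
    - [-0.004, 0, -0.0006, 0, 0]
    - [-0.006, 0, -0.0006, 0, 0]
    - [-0.008, 0, -0.0006, 0, 0]
    - [-0.01, 0, -0.0006, 0, 0]
    - [-0.012, 0, -0.0006, 0, 0]
    - [-0.014, 0, -0.0006, 0, 0]

```text
clock: 5.8
tcp_pos: [0.4893, -0.0866, 0.1991]
orientation: [-0.582, -3.06, -0.011]
contact_force: [-41.4, 17.3, 73.8]
grip_width: -0.0002
gripper_force: 37.0
```

```bash
python3 -c "from h import *;st()"
```

```text
dock tip mm [-79.3129217   -0.55695383] 26.05943513458728 F dock [-44.90535331   0.86670023] 73.75330230074611 5.8
```

Pushing while pressed this hard jams it, so I'll unload and look.

Call:
carry_out:
  moves:
    - [0.003, 0, -0.0005, 0, 0]
    - [0.005, 0, -0.001, 0, 0]
    - [0.007, 0, -0.001, 0, 0]
    - [0.009, 0, -0.001, 0, 0]
    - [0.009, 0, -0.001, 0, 0]
    - [0.009, 0, -0.001, 0, 0]
    - [0.009, 0, -0.001, 0, 0]
    - [0.009, 0, -0.001, 0, 0]

```text
clock: 6.6
tcp_pos: [0.4873, -0.0856, 0.1994]
orientation: [-0.587, -3.081, -0.003]
contact_force: [-8.8, 4.3, 16.7]
grip_width: 0.0
gripper_force: 8.3
```

```bash
python3 - <<'E'
from h import *
st()
im=r.grab_frame("scene")[:,:,::-1]
cv2.imwrite("pics/s2.png",cv2.resize(im[165:265,300:450],(795,530),interpolation=2))
E
```

```text
dock tip mm [-81.55936277  -0.31076017] 26.4449812126967 F dock [-9.78606775  0.79085757] 16.74787878897336 6.6
```

View pics/s2.png

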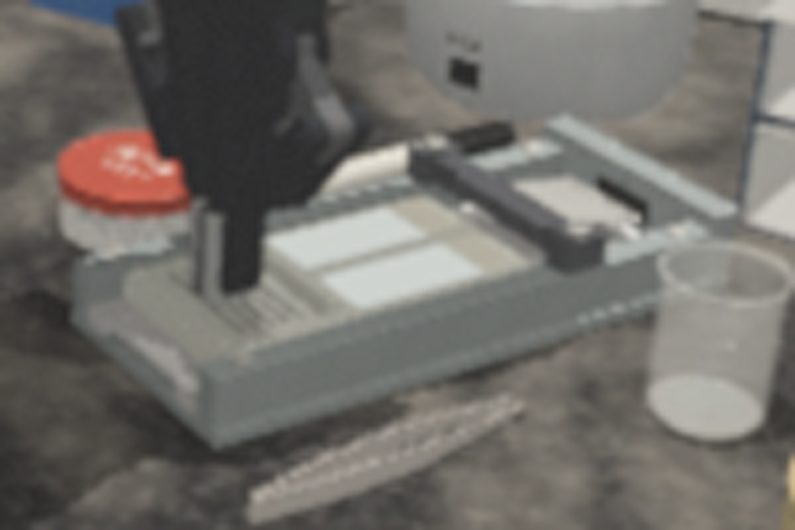

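The carrier lies level and pressed down in the channel, with its nose still short of the bar at about (530,260). The fingers at about (235,285) sit behind the ridge. I'll push again with a lighter press.

Call:
carry_out:
  moves:
    - [0, 0, -0.0005, 0, 0]
    - [-0.001, 0, -0.0006, 0, 0]
    - [-0.002, 0, -0.0007, 0, 0]
    - [-0.003, 0, -0.0008, 0, 0]
    - [-0.004, 0, -0.0009, 0, 0]
    - [-0.005, 0, -0.001, 0, 0]
    - [-0.006, 0, -0.0011, 0, 0]
    - [-0.006, 0, -0.0011, 0, 0]

```text
clock: 7.45
tcp_pos: [0.4932, -0.088, 0.2002]
orientation: [-0.587, -3.082, -0.001]
contact_force: [-5.3, 2.5, 9.3]
grip_width: 0.0001
gripper_force: 4.5
```

```bash
python3 -c "from h import *;st()"
```

```text
dock tip mm [-75.11577167  -0.42810857] 27.202236099714227 F dock [-5.85357613  0.3642891 ] 9.315135348448683 7.45
```

Call:
carry_out:
  moves:
    - [0, 0, 0.0006, 0, 0]
    - [-0.001, 0, 0.0006, 0, 0]
    - [-0.002, 0, 0.0006, 0, 0]
    - [-0.003, 0, 0.0005, 0, 0]
    - [-0.004, 0, 0.0005, 0, 0]
    - [-0.005, 0, 0.0005, 0, 0]
    - [-0.006, 0, 0.0005, 0, 0]
    - [-0.007, 0, 0.0005, 0, 0]

```text
clock: 8.25
tcp_pos: [0.4995, -0.0905, 0.1997]
orientation: [-0.587, -3.081, -0.002]
contact_force: [-7.0, 3.0, 9.0]
grip_width: -0.0001
gripper_force: 4.7
```

```bash
python3 -c "from h import *;st()"
```

```text
dock tip mm [-68.31015445  -0.42131238] 26.69066556275135 F dock [-7.65032581  0.23238883] 8.983173539106303 8.25
```

Call:
carry_out:
  moves:
    - [-0.001, 0, 0.0003, 0, 0]
    - [-0.002, 0, 0.0003, 0, 0]
    - [-0.004, 0, 0.0003, 0, 0]
    - [-0.006, 0, 0.0003, 0, 0]
    - [-0.008, 0, 0.0002, 0, 0]
    - [-0.01, 0, 0.0002, 0, 0]
    - [-0.012, 0, 0.0002, 0, 0]
    - [-0.013, 0, 0.0002, 0, 0]

```text
clock: 9.05
tcp_pos: [0.5118, -0.0953, 0.1995]
orientation: [-0.587, -3.081, -0.002]
contact_force: [-6.7, 3.1, 9.7]
grip_width: -0.0001
gripper_force: 4.8
```

```bash
python3 -c "from h import *;st()"
```

```text
dock tip mm [-55.18232402  -0.37887921] 26.503495439064995 F dock [-7.38990003  0.35778411] 9.702623370031683 9.05
```

Call:
carry_out:
  moves:
    - [-0.002, 0, 0.0002, 0, 0]
    - [-0.004, 0, 0.0002, 0, 0]
    - [-0.006, 0, 0.0002, 0, 0]
    - [-0.008, 0, 0.0002, 0, 0]
    - [-0.01, 0, 0.0002, 0, 0]
    - [-0.012, 0, 0.0002, 0, 0]
    - [-0.014, 0, 0.0002, 0, 0]
    - [-0.016, 0, 0.0002, 0, 0]

```text
clock: 9.85
tcp_pos: [0.5254, -0.1008, 0.1994]
orientation: [-0.586, -3.078, -0.003]
contact_force: [-13.2, 4.2, 18.9]
grip_width: 0.0001
gripper_force: 9.5
```

```bash
python3 - <<'E'
from h import *
st()
im=r.grab_frame("scene")[:,:,::-1]
cv2.imwrite("pics/s3.png",cv2.resize(im[165:265,300:450],(795,530),interpolation=2))
E
```

```text
dock tip mm [-40.44345266  -0.42125081] 26.44655775019425 F dock [-13.7669126   -0.97234547] 18.855706226380498 9.85
```

View pics/s3.png

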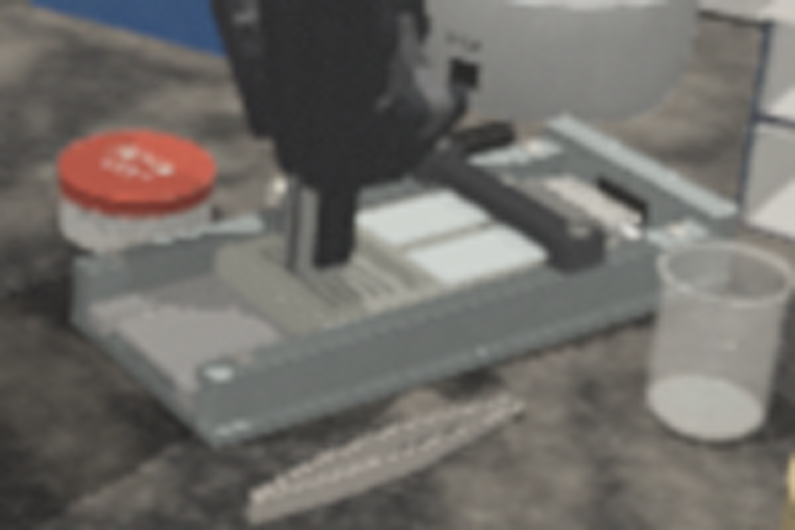

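The carrier moves with the fingers (tip at (325,265)). Its nose is under the bar and the slides are reaching it at about (550,255). I'll continue.

Call:
carry_out:
  moves:
    - [-0.002, 0, 0, 0, 0]
    - [-0.004, 0, 0, 0, 0]
    - [-0.006, 0, -0.0001, 0, 0]
    - [-0.008, 0, -0.0001, 0, 0]
    - [-0.01, 0, -0.0001, 0, 0]
    - [-0.012, 0, -0.0001, 0, 0]
    - [-0.014, 0, -0.0001, 0, 0]
    - [-0.016, 0, -0.0001, 0, 0]

```text
clock: 10.7
tcp_pos: [0.5362, -0.1051, 0.1993]
orientation: [-0.583, -3.065, -0.008]
contact_force: [-27.7, 10.5, 40.7]
grip_width: 0.0001
gripper_force: 20.1
```

```bash
python3 -c "from h import *;st()"
```

```text
dock tip mm [-28.87913506  -0.49357012] 26.28184990199378 F dock [-29.58615647  -0.45684124] 40.74390509494733 10.7
```

Call:
carry_out:
  moves:
    - [0, 0, -0.0005, 0, 0]
    - [0, 0, -0.0008, 0, 0]
    - [0, 0, -0.001, 0, 0]
    - [0, 0, -0.001, 0, 0]
    - [-0.001, 0, -0.001, 0, 0]
    - [-0.002, 0, -0.001, 0, 0]
    - [-0.003, 0, -0.001, 0, 0]
    - [-0.004, 0, -0.001, 0, 0]

```text
clock: 11.5
tcp_pos: [0.5451, -0.1085, 0.1998]
orientation: [-0.587, -3.08, -0.001]
contact_force: [-8.9, 3.1, 6.3]
grip_width: 0.0
gripper_force: 5.5
```

```bash
python3 -c "from h import *;st()"
```

```text
dock tip mm [-19.35498209  -0.3121468 ] 26.786764052981916 F dock [-9.42323434 -0.37670166] 6.292674172218641 11.5
```

Call:
carry_out:
  moves:
    - [-0.001, 0, 0.0003, 0, 0]
    - [-0.002, 0, 0.0003, 0, 0]
    - [-0.004, 0, 0.0003, 0, 0]
    - [-0.006, 0, 0.0003, 0, 0]
    - [-0.008, 0, 0.0002, 0, 0]
    - [-0.009, 0, 0.0002, 0, 0]
    - [-0.01, 0, 0.0002, 0, 0]
    - [-0.011, 0, 0.0001, 0, 0]

```text
clock: 12.3
tcp_pos: [0.5549, -0.1125, 0.1996]
orientation: [-0.587, -3.079, -0.002]
contact_force: [-8.3, 3.6, 7.0]
grip_width: 0.0002
gripper_force: 5.9
```

```bash
python3 - <<'E'
from h import *
st()
im=r.grab_frame("scene")[:,:,::-1]
cv2.imwrite("pics/s4.png",cv2.resize(im[165:265,300:450],(795,530),interpolation=2))
E
```

```text
dock tip mm [-8.73825656 -0.41861028] 26.640034360009945 F dock [-9.06352876  0.24777455] 7.036875408216366 12.3
```

View pics/s4.png

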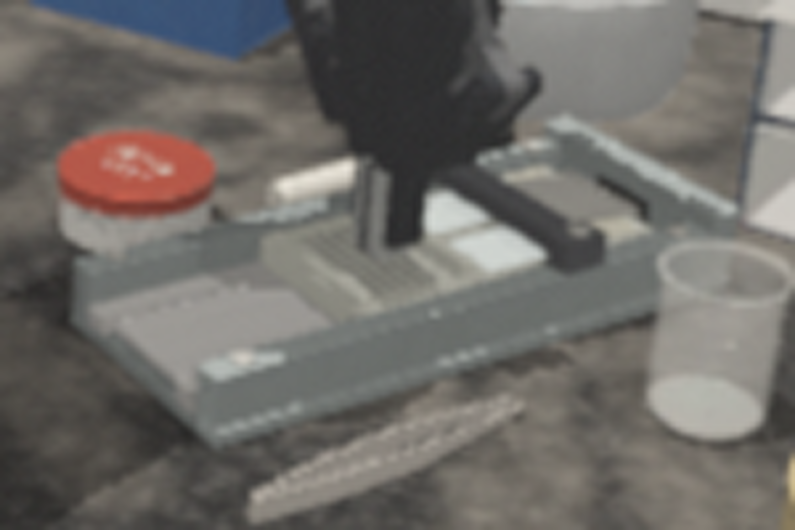

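The fingertips (400,245) now rest against the push ridge, with roughly 10 mm left to go. I'll push to the stop.

Call:
carry_out:
  moves:
    - [-0.002, 0, 0.0001, 0, 0]
    - [-0.003, 0, 0.0001, 0, 0]
    - [-0.004, 0, 0.0001, 0, 0]
    - [-0.005, 0, 0.0001, 0, 0]
    - [-0.006, 0, 0.0001, 0, 0]
    - [-0.007, 0, 0.0001, 0, 0]
    - [-0.008, 0, 0.0001, 0, 0]
    - [-0.009, 0, 0.0001, 0, 0]

```text
clock: 13.15
tcp_pos: [0.5634, -0.1159, 0.1996]
orientation: [-0.587, -3.08, -0.002]
contact_force: [-9.1, 4.0, 8.3]
grip_width: -0.0001
gripper_force: 6.6
```

```bash
python3 -c "from h import *;st()"
```

```text
dock tip mm [ 0.40072588 -0.46102362] 26.624259753325468 F dock [-9.95533515  0.40443187] 8.269401076938244 13.15
```

Call:
carry_out:
  moves:
    - [-0.001, 0, 0, 0, 0]
    - [-0.002, 0, 0, 0, 0]
    - [-0.003, 0, 0, 0, 0]
    - [-0.004, 0, -0.0001, 0, 0]
    - [-0.005, 0, -0.0001, 0, 0]
    - [-0.005, 0, -0.0001, 0, 0]
    - [-0.005, 0, -0.0001, 0, 0]
    - [-0.005, 0, -0.0001, 0, 0]

```text
clock: 13.95
tcp_pos: [0.5675, -0.1175, 0.1996]
orientation: [-0.587, -3.078, -0.002]
contact_force: [-11.5, 4.0, 10.9]
grip_width: 0.0001
gripper_force: 7.9
```

```bash
python3 -c "from h import *;st()"
```

```text
dock tip mm [ 4.84920813 -0.48882777] 26.613366229754327 F dock [-12.16344703  -0.51403488] 10.925093433529806 13.95
```

Call:
carry_out:
  moves:
    - [-0.001, 0, 0, 0, 0]
    - [-0.002, 0, 0, 0, 0]
    - [-0.003, 0, 0, 0, 0]
    - [-0.004, 0, -0.0001, 0, 0]
    - [-0.004, 0, -0.0001, 0, 0]
    - [-0.004, 0, -0.0001, 0, 0]
    - [-0.004, 0, -0.0001, 0, 0]
    - [-0.004, 0, -0.0001, 0, 0]

```text
clock: 14.75
tcp_pos: [0.5689, -0.1181, 0.1995]
orientation: [-0.585, -3.071, -0.005]
contact_force: [-22.3, 8.3, 22.0]
grip_width: -0.0002
gripper_force: 14.2
```

```bash
python3 - <<'E'
from h import *
st()
im=r.grab_frame("scene")[:,:,::-1]
cv2.imwrite("pics/s5.png",cv2.resize(im[165:265,300:450],(795,530),interpolation=2))
E
```

```text
dock tip mm [ 6.28879704 -0.51256337] 26.513687091483497 F dock [-23.82361769  -0.49293842] 22.013065654809783 14.75
```

View pics/s5.png

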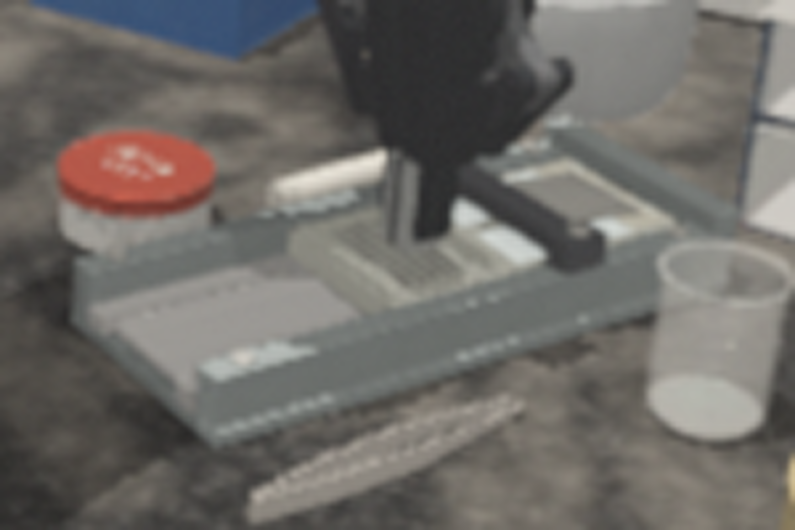

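The nose now seems to be at the end stop (edge at (575,165)–(690,225)) and the force is climbing. I'll ease the press and push a little more to confirm.

Call:
carry_out:
  moves:
    - [0, 0, -0.0004, 0, 0]
    - [-0.001, 0, -0.0006, 0, 0]
    - [-0.002, 0, -0.0008, 0, 0]
    - [-0.003, 0, -0.0009, 0, 0]
    - [-0.003, 0, -0.0009, 0, 0]
    - [-0.003, 0, -0.0009, 0, 0]
    - [-0.003, 0, -0.0009, 0, 0]
    - [-0.003, 0, -0.0009, 0, 0]

```text
clock: 15.6
tcp_pos: [0.5699, -0.1184, 0.1995]
orientation: [-0.583, -3.065, -0.006]
contact_force: [-26.7, 10.0, 23.3]
grip_width: -0.0
gripper_force: 15.8
```

```bash
python3 -c "from h import *;st()"
```

```text
dock tip mm [ 7.39252522 -0.46027516] 26.532430542621942 F dock [-28.48068062  -0.54462221] 23.27075249810577 15.6
```

Fx is 28 N and the tip no longer advances, so the carrier is at the stop. I'll relax the push, lift off and back away.

Call:
carry_out:
  moves:
    - [0.001, 0, 0, 0, 0]
    - [0.002, 0, -0.0003, 0, 0]
    - [0.003, 0, -0.0008, 0, 0]
    - [0.004, 0, -0.0015, 0, 0]
    - [0.0045, 0, -0.003, 0, 0]
    - [0.005, 0, -0.0045, 0, 0]
    - [0.006, 0, -0.006, 0, 0]
    - [0.008, 0, -0.008, 0, 0]

```text
clock: 16.4
tcp_pos: [0.5673, -0.1175, 0.2077]
orientation: [-0.587, -3.081, 0.0]
contact_force: [-2.7, 0.9, -0.9]
grip_width: -0.0002
gripper_force: 0.9
```

Call:
carry_out:
  moves:
    - [0.001, 0, -0.003, 0, 0]
    - [0.002, 0, -0.01, 0, 0]
    - [0.002, 0, -0.025, 0, 0]
    - [0.002, 0, -0.05, 0, 0]
    - [0.002, 0, -0.08, 0, 0]
    - [0.002, 0, -0.12, 0, 0]
    - [0.002, 0, -0.15, 0, 0]
    - [0.002, 0, -0.15, 0, 0]

```text
clock: 17.2
tcp_pos: [0.5689, -0.1183, 0.3656]
orientation: [0.588, 3.075, 0.002]
contact_force: [0.7, -0.7, -0.6]
grip_width: -0.0004
gripper_force: 0.0
```

```bash
python3 - <<'E'
from h import *
st()
a=cv2.resize(r.grab_frame("scene")[165:265,300:460,::-1],(640,400),interpolation=2)
cv2.imwrite("pics/s6.png",a);cv2.imwrite("pics/t6.png",r.grab_frame("top")[:,:,::-1])
E
```

```text
dock tip mm [ 6.39929899 -0.69088763] 192.64910063103008 F dock [ 0.87342427 -0.41321549] -0.6096495376278659 17.2
```

View pics/s6.png

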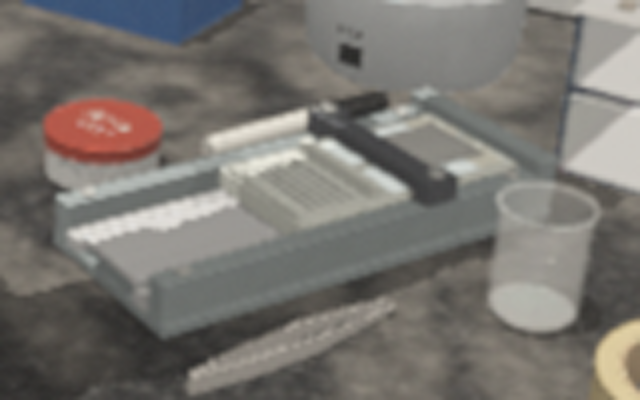

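The carrier lies level under the bar and the leaf, with its nose at the stop near (520,162) and its tail ridge at about (285,225). The bystanders have not moved. I'll check the position numerically.

```bash
python3 - <<'E'
from h import *
th=-.377;R=np.array([[np.cos(th),-np.sin(th)],[np.sin(th),np.cos(th)]])
D=lambda u,v,z:((ray("scene",(300+(u+.5)/4-.5,165+(v+.5)/4-.5),z)[:2]-[.5632,-.1153])@R*1000).round(1)
print("nose",D(520,162,.0295),"tailR",D(285,227,.033),"tailL",D(225,172,.033),"stop topR",D(556,155,.036),"nearR",D(160,280,.028))
# bright/dark profile along dock centreline y=-20 at z .0295 near nose & tail in full picture
c=r.calibration("scene");im=cv2.imread("pics/s6.png")
for y in(-.025,0.0,.02):
  row=[]
  for x in list(range(-46,-22,2))+[999]+list(range(92,114,2)):
    if x==999: row.append("|");continue
    p=R@[x/1000,y]+[.5632,-.1153];q=cv2.projectPoints(np.array([[p[0],p[1],.031]]),c["rvec"],c["tvec"],np.array([[c["fx"],0,c["cx"]],[0,c["fy"],c["cy"]],[0,0,1]]),None)[0].ravel()
    row.append(int(im[int((q[1]-165)*4+2),int((q[0]-300)*4+2)].mean()))
  print(y,*row)
E
```

```text
nose [110.  -37.5] tailR [-43.2 -39.5] tailL [-35.4  20.2] stop topR [122.1 -49.6] nearR [-116.2  -44.7]
-0.025 129 130 132 132 133 134 135 134 136 148 159 162 | 158 155 164 171 176 173 157 133 123 103 98
0.0 177 164 144 134 132 134 139 141 140 147 156 161 | 131 129 133 143 159 161 150 134 111 101 99
0.02 99 98 102 112 141 161 179 173 169 180 193 196 | 163 163 157 155 159 162 161 142 115 100 96
```

```bash
python3 -c "
from bench import r
print(r.hand_in())"
```

```text
the job is handed in; nothing more can be done
None
```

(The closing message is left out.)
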